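# Nudge the drill jig plate onto its dowel pins

## Task

The aluminium drill jig plate has been laid down crooked on top of the steel mould block, propped on the tips of the block's two dowel pins. Without picking it up, nudge it sideways with the fingertips until both of its dowel holes drop over the two pins and it lies flat on the block, flush all round. Leave the other things on the bench where they are.

Things in the scene. Friction and masses are not known exactly. Their poses are not given: they have to be found in the camera images.
- mould_block: Fixed grey steel block on two parallels, 120 mm (its x) by 160 mm (its y), flat top 60 mm above the bench. Origin: centre of its footprint on the bench; x away from the robot (turned up to 0.4 rad either way), y to the robot's left, z up. Two vertical dowel pins stand in its top at (28, 50) and (28, -50) mm in its x, y; nothing else is on its top.
- jig_plate: Loose aluminium plate, 120 (its x) by 160 (its y) by 10 mm, same outline as the block, 0.55 kg, balanced about its middle; origin: centre of its underside. Two 13.5 mm through holes at (28, 50) and (28, -50) mm; four bushes stand 4 mm proud on top. Starts 14-24 mm too near the robot along the block's x, up to 20 mm off in y and 0.08 rad crooked, tilted 0.09 rad: far side high on the pin tips.
- hole_left (a point): Centre of the plate's left (+y) dowel hole, at the plate's underside. Ground, lightly oiled metal: the plate slides on the block at 1 to 3 N (friction about 0.3), its underside resting on the block's near top edge and on the pin tips; it overhangs the block's near side.
- hole_right (a point): Centre of the plate's right (-y) dowel hole, at the plate's underside. With both holes over the pins the plate drops by itself, lies flat and is flush with the block's sides to about 1 mm.
- pin_left (a point): Foot of the left (+y) dowel pin, on the block's top face. The pin is 12 mm in diameter and 8 mm high: 3 mm straight, then tapering over 5 mm to a 6 mm flat tip.
- pin_right (a point): Foot of the right (-y) dowel pin, the same as the left one, on the block's top face.
- drill_bush: Bystander: spare headed steel drill bush, 26 mm diameter, 24 mm high, standing on the bench beyond the block's far side. Origin: centre of its underside.
- spare_dowel: Bystander: spare dowel, 12 mm diameter, 36 mm high, standing upright on the bench beyond the block's far side. Origin: centre of its underside.
- hex_key: Bystander: L-shaped hex key of 6 mm bar, 116 by 32 mm, lying on the bench off the block's far left corner. Origin: middle of its long leg, on the bench; the long leg runs along its y.
- mould_insert: Bystander: small dark steel mould insert, 60 by 45 by 22 mm, lying to the right. Origin: centre of its underside.
- soft_hammer: Bystander: brass-headed hammer, 240 mm long, lying to the left. Origin: under its middle.
- bench_brush: Bystander: bench brush, 200 mm long, lying to the far left. Origin: under its middle.
- pencil_grinder: Bystander: pencil grinder, 130 mm long, 18 mm thick, lying to the far right. Origin: under its middle.
- compound_dish: Bystander: small white dish, 64 mm across, 22 mm high, to the right. Origin: centre of its underside.
Things that resemble listed ones, but are neither listed nor needed, are in the scene too. Several things have the shape of the jig_plate; the one meant has the colours described above. Leave any blue look-alike of the mould_block alone.

How it is judged:
At the end, for the whole second after the job is handed in: Both dowel holes are down over their pins (each hole's lower centre within 3 mm of the foot of its pin), the plate lies flat on the block (tilt under 0.02 rad) and is at rest (distance between hole_left and pin_left below 0.003 m and distance between hole_right and pin_right below 0.003 m and angle between jig_plate's own z axis and vertical below 0.02 rad and linear speed of jig_plate below 0.01 m/s and angular speed of jig_plate below 0.05 rad/s); the robot touches nothing.
It fails at once if the jig plate is lifted, tipped up or knocked off the block (z of jig_plate in the frame of mould_block above 0.072 m or z of jig_plate in the frame of mould_block below 0.05 m or angle between jig_plate's own z axis and vertical above 0.25 rad).
It fails at once if another thing on the bench is moved more than 20 mm (distance of any of drill_bush, spare_dowel, hex_key, mould_insert, soft_hammer, bench_brush, pencil_grinder, compound_dish from where it was at the start of the episode above 0.02 m).
It also fails if it takes over 61 s, if anything falls off the work surface, if the arm or the gripper's body presses on something with over 40 N, if the wrist force passes 120 N, or if a joint passes its speed limit or range.

## Robot

A 6-joint arm with a two-finger parallel gripper is mounted at the origin on the work surface. World frame = base frame: x ahead of the robot, y to its left, z up, the work surface at z = 0. Lengths are in m, angles in rad, forces in N, time in s.
With the tool pointing down it reaches from about 0.375 to 0.925 m from the base axis. Payload 5.7 kg.
Tool frame: the origin (TCP) lies between the finger pads; the fingertips stand 17 mm ahead of it and the grasp point (between the pads) lies 2 mm behind it; z points along the fingers, x is the direction in which the jaws open and shut, and the axes are right-handed (so a half turn about z gives the same grasp; the last joint's range is limited). The gripper opens to 88 mm and grips with 3 to 60 N. Pads are 20 mm wide; open, the fingers measure 115 mm over their backs; the gripper's body (75 mm by 178 mm) begins 61 mm behind the grasp point.
Start: joints at [1.086, 0.359, 1.51, -0, 1.272, -0.115], TCP at [0.217, 0.559, 0.24] pointing down, gripper open.
Joint ranges: [-2.97, 2.97], [-1.01, 2.36], [0.21, 2.38], [-0.96, 4.11], [0.2, 2.71], [-2.98, 2.98]. Speed limits (rad/s): [2.39, 2.39, 3.14, 3.14, 3.14, 3.14].

## Interface

Orientations are given as a 3x3 rotation matrix whose columns are the frame's x, y, z axes.
In Python, from plant import env, fingers, solver, viewer, sign_off, readout gives the robot as it stands. Calls block until the motion is done:
- env.movep(position, orientation): joint-space move of the TCP to a pose.
- env.movel(position, max_speed=0.15, attitude=None, threshold=None): straight line of the TCP; attitude=None keeps the orientation; max_speed is the mean speed in m/s. With threshold (N) it stops when the force on the tool has changed by that much, and returns True; else False.
- env.move_joints(angles): joint-space move.
- fingers.grip(opening, force=None): finger opening in m; force is the grip in N (None keeps the last); returns when the fingers have stopped.
- env.hold(seconds).
- solver.ik(position, orientation): joint angles nearest the present ones, or None.
- viewer.grab_frame(name): name is "side" or "top" or "wrist"; returns a dict with "img" (384x512x3 uint8, blue, green, red), "vfov" (degrees; the focal length in pixels is half the picture's height over the tangent of half this angle, whatever the lens; pixels are square), "cx", "cy" (the principal point, pixels), "pose" (4x4, takes a point from camera to world coordinates); the wrist camera has in their place "mount" (4x4, takes a point from camera to tool coordinates, whose origin is the TCP and whose axes are the tool frame's). Camera axes: x right, y down, z forward; pixel columns grow to the right and rows downward; lengths in m; the calibration is good to about 2 mm. The wrist camera is an equidistant fisheye: a pixel r from the principal point sees the ray r / f radians off the axis. A picture is of the moment at which its call begins: read the wrist's pose just before it. There is no depth.
A pose or a line that the arm cannot do raises env.IKError and nothing moves.
- sign_off(): hands the job in, once; it reports no verdict.
Readings, each from a call of its own:
- readout.read_time_s(): time.
- readout.read_qpos(): joint angles.
- readout.read_qd(): joint speeds.
- readout.read_effort(): joint torques, N m.
- readout.read_tool_pos(): TCP position.
- readout.read_tcp_rot(): TCP orientation.
- readout.read_wrist_force(): force on the tool from outside, world axes, zero at the start.
- readout.read_moment(): the same for the moment, N m.
- readout.read_gripper_width(): finger opening in m.
Only numpy, scipy, OpenCV 4.12 (cv2) and the standard library are available. Lean on these libraries where they do the work, as an engineer would, in place of code of your own. Each camera call takes 0.05 s, during which the arm holds its last target. There are 200 camera calls.

## Working session

There is one attempt and no reset: what is moved stays moved. The work goes in short steps, each a Python script; the robot and the scene stay as the last script left them, time stands still between calls to the robot, and variables do not carry over. Pictures are saved under pics/ and viewed, about 8 in all and at most 12, crops included, and the job is handed in when it is done.

```bash
mkdir -p pics; ls
python3 - <<'E'
from plant import env, viewer, readout
import cv2, numpy as np
for n in("top","side"):
    f=viewer.grab_frame(n); cv2.imwrite(f"pics/{n}0.png",f["img"]); print(n,f["vfov"],f["cx"],f["cy"],np.round(f["pose"],4).tolist())
f=viewer.grab_frame("wrist");print(f["vfov"],f["cx"],f["cy"],np.round(f["mount"],4).tolist())
print(readout.read_tcp_rot(),readout.read_time_s())
a=cv2.imread("pics/top0.png");b=cv2.imread("pics/side0.png")
cv2.imwrite("pics/both0.png",cv2.resize(np.vstack([a,b]),None,fx=.78,fy=.78))
E
```

```text
pics
top 47.23542550772788 250.14029786256373 186.77594987794424 [[-0.0143, -0.9967, 0.0799, 0.3332], [-0.9999, 0.0149, 0.0067, -0.0116], [-0.0079, -0.0798, -0.9968, 1.4111], [0.0, 0.0, 0.0, 1.0]]
side 46.13213383987923 259.0468194003199 186.06077734852929 [[0.9885, -0.0782, 0.1294, 0.2867], [-0.1499, -0.6207, 0.7696, -0.8921], [0.0202, -0.7801, -0.6253, 0.7888], [0.0, 0.0, 0.0, 1.0]]
65.70646984690485 257.35451527656153 192.62775294059315 [[1.0, -0.0002, 0.0, -0.0], [0.0002, 0.9648, 0.263, -0.0736], [-0.0001, -0.263, 0.9648, -0.1455], [0.0, 0.0, 0.0, 1.0]]
[[ 3.61407437e-01  9.32407755e-01 -6.66003056e-04]
 [ 9.32406856e-01 -3.61408019e-01 -1.30308474e-03]
 [-1.45570516e-03 -1.50041299e-04 -9.99998929e-01]] 0.15
```

View pics/both0.png

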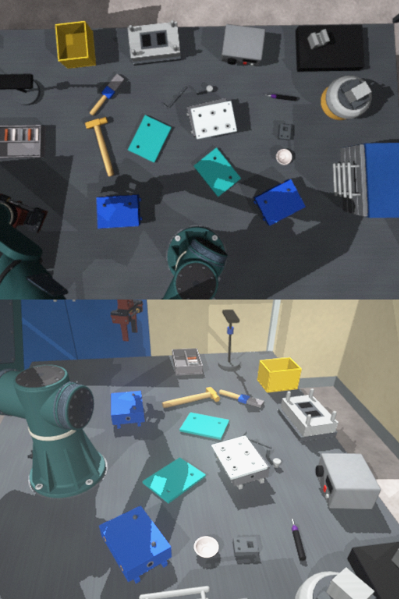

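The plate (white-grey) shows at about (273,153) in the top picture and (310,205) in the side picture. The teal plates and blue blocks are look-alikes. Next I take enlarged crops.

Run:
```python
import cv2, numpy as np
a=cv2.imread("pics/top0.png")[110:200,225:325];b=cv2.imread("pics/side0.png")[160:260,265:365]
a=cv2.copyMakeBorder(a,0,10,0,0,0)
cv2.imwrite("pics/crop0.png",cv2.resize(np.hstack([a,b]),None,fx=4,fy=4,interpolation=cv2.INTER_CUBIC))
```

```text
(no output)
```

View pics/crop0.png

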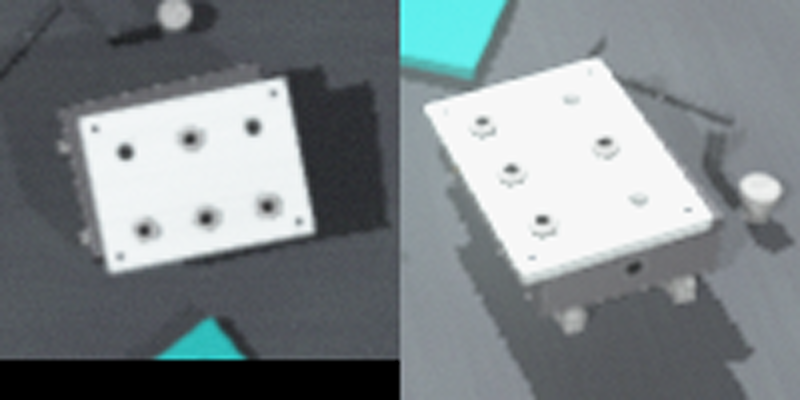

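The top crop shows the plate's top corners at FL (79,118), FR (287,77), NR (315,233) and NL (109,272). The block's far face and left side stick out. The side crop shows the same corners at FL (598,58), FR (715,215), NR (523,275) and NL (425,105). I triangulate these, then go above for a wrist look.

```bash
cat > h.py <<'E'
import numpy as np, cv2
from plant import env, fingers, solver, viewer, sign_off, readout
def ray(f,u,v,R=None,p=None):
    F=192/np.tan(np.radians(f["vfov"])/2); x,y=(u-f["cx"])/F,(v-f["cy"])/F
    if "mount" in f:
        T=np.eye(4);T[:3,:3]=R;T[:3,3]=p;M=T@f["mount"]; r=np.hypot(x,y)
        d=np.array([x/r*np.sin(r),y/r*np.sin(r),np.cos(r)])
    else: M=np.array(f["pose"]); d=np.array([x,y,1.])
    d=M[:3,:3]@d; return M[:3,3],d/np.linalg.norm(d)
def tri(r1,r2):
    A=sum(np.eye(3)-np.outer(d,d) for _,d in(r1,r2)); b=sum((np.eye(3)-np.outer(d,d))@o for o,d in(r1,r2))
    X=np.linalg.solve(A,b); return X,max(np.linalg.norm(np.cross(X-o,d)) for o,d in(r1,r2))
def onz(r,z): o,d=r; return o+d*(z-o[2])/d[2]
def Rd(a,camfar=False):  # tool down, tool y axis along heading a (camera sits behind -y)
    y=np.array([np.cos(a),np.sin(a),0]); z=np.array([0,0,-1.]); return np.c_[np.cross(y,z),y,z]
def wrist(name):
    import pickle
    R,p=readout.read_tcp_rot(),readout.read_tool_pos(); f=viewer.grab_frame("wrist")
    cv2.imwrite(f"pics/{name}.png",f["img"]); f["R"],f["p"]=R,p; pickle.dump(f,open(f"pics/{name}.pkl","wb")); return f
E
python3 - <<'E'
from h import *
t=viewer.grab_frame("top");s=viewer.grab_frame("side")
T=dict(FL=(79,118),FR=(287,77),NR=(315,233),NL=(109,272));S=dict(FL=(598,58),FR=(715,215),NR=(523,275),NL=(425,105))
P=[]
for k in T:
    X,e=tri(ray(t,225+T[k][0]/4,110+T[k][1]/4),ray(s,265+(S[k][0]-400)/4,160+S[k][1]/4)); P.append(X);print(k,X.round(4),round(e,4))
P=np.array(P);c=P.mean(0);yaw=np.arctan2(*( (P[0]+P[1]-P[2]-P[3])[[1,0]]));print(c,yaw,np.linalg.norm(P[0]-P[1]),np.linalg.norm(P[1]-P[2]))
for a,lab in((yaw+np.pi,'far'),(yaw,'near'),(yaw-np.pi/2,'left'),(yaw+np.pi/2,'rt')):
    for q in ([0,0,.3],):
        R=Rd(a);j=solver.ik([c[0],c[1],.26],R);print(lab,j)
# far edge of block (visible strip) top edge
for u,v in((70,108),(258,67)): print(onz(ray(t,225+u/4,110+v/4),.06).round(4))
E
```

```text
FL [0.5854 0.0119 0.0784] 0.0005
FR [ 0.6148 -0.1482  0.0808] 0.0001
NR [ 0.4961 -0.1685  0.0664] 0.0004
NL [ 0.4673 -0.0094  0.0678] 0.0005
[ 0.54088286 -0.07854781  0.07335843] 0.17381043055327752 0.1628554267152348 0.12134235082926788
far [-2.70611620e-01  2.63524326e-01  1.59898312e+00 -4.44089210e-16
  1.27908521e+00  1.12637428e+00]
near [-2.70611620e-01  2.63524326e-01  1.59898312e+00 -4.44089210e-16
  1.27908521e+00 -2.01521838e+00]
left [-2.70611620e-01  2.63524326e-01  1.59898312e+00 -4.44089210e-16
  1.27908521e+00 -4.44422050e-01]
rt [-2.70611620e-01  2.63524326e-01  1.59898312e+00 -4.44089210e-16
  1.27908521e+00  2.69717060e+00]
[0.5973 0.0191 0.06  ]
[ 0.6274 -0.1279  0.06  ]
```

Run:
```python
from h import *
c=np.array([.541,-.0785]);yaw=.174;ux=np.array([np.cos(yaw),np.sin(yaw)]);uy=np.array([-ux[1],ux[0]])
fingers.grip(.088)
ims=[]
for n,a,o in(("wf",yaw+np.pi,ux*.05),("wl",yaw-np.pi/2,ux*.03+uy*.06)):
    env.movep(np.r_[c+o,.21],Rd(a)); env.hold(.15); ims.append(wrist(n)["img"])
print(readout.read_time_s())
cv2.imwrite("pics/w01.png",np.hstack([cv2.resize(i[:,60:460],None,fx=1.0,fy=1.0) for i in ims]))
```

```text
4.7917
```

View pics/w01.png

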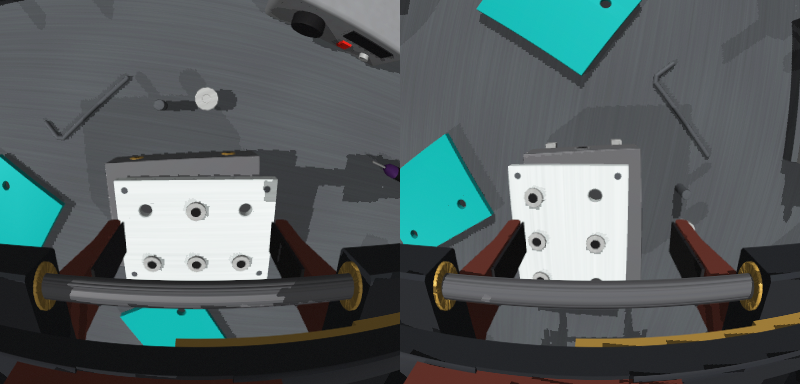

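The wrist pictures show the block's top uncovered beyond the far edge of the plate (left picture, about (106,163) to (259,155)) and along the left side. I need enlarged crops to read the corners.

Run:
```python
import cv2, numpy as np
a=cv2.imread("pics/wf.png")[140:290,155:355];b=cv2.imread("pics/wl.png")[130:280,155:355]
cv2.imwrite("pics/c1.png",cv2.resize(np.vstack([a[:75],b[:75]]),None,fx=4,fy=4,interpolation=cv2.INTER_CUBIC))
```

```text
(no output)
```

View pics/c1.png

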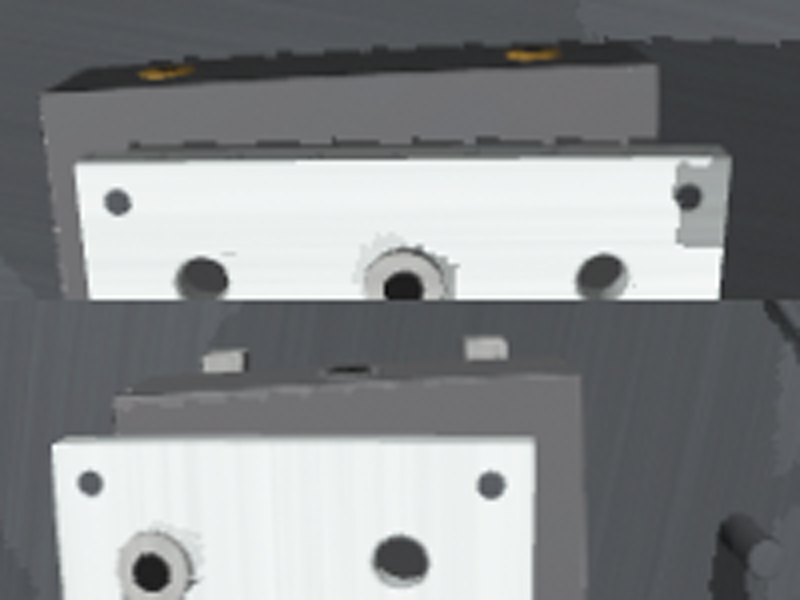

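Run:
```python
from h import *
import pickle
F=pickle.load(open("pics/wf.pkl","rb"));L=pickle.load(open("pics/wl.pkl","rb"))
rf=lambda u,v:ray(F,155+u/4,140+v/4,F["R"],F["p"]); rl=lambda u,v:ray(L,155+u/4,130+(v-300)/4,L["R"],L["p"])
X,e=tri(rf(43,94),rl(580,376));print("block FL tri",X.round(4),e)
FL,FR=onz(rf(43,94),.06),onz(rf(657,64),.06); FL2,NL=onz(rl(580,376),.06),onz(rl(117,398),.06)
print(FL,FR,FL2,NL,np.linalg.norm(FL-FR),np.linalg.norm(FL2-NL))
d=(FL-FR);y1=np.arctan2(-d[0],d[1]);d=FL2-NL;y2=np.arctan2(d[1],d[0]);print("block yaw",y1,y2)
X,e=tri(rf(76,164),rl(535,440));print("plate FL top",X.round(4),e)
X,e=tri(rf(203,279),rl(402,561));print("holeL",X.round(4),e)
a,b=onz(rf(76,164),.079),onz(rf(730,156),.079);d=a-b;print("plate yaw",np.arctan2(-d[0],d[1]),np.linalg.norm(d),a,b)
a=onz(rl(535,440),.079);b=onz(rl(53,441),.067);d=a-b;print("plate yaw2",np.arctan2(d[1],d[0]),np.linalg.norm(d),a,b)
y=(y1*160+y2*120)/280;R=np.array([[np.cos(y),-np.sin(y)],[np.sin(y),np.cos(y)]]);
bc=((FL+FL2)/2)[:2]-R@[.06,.08];bc2=FR[:2]-R@[.06,-.08];bc3=NL[:2]-R@[-.06,.08];print("block c",bc,bc2,bc3)
```

```text
block FL tri [0.5943 0.0296 0.0596] 0.00023163292090477521
[0.5942665  0.02928104 0.06      ] [ 0.62890284 -0.12513714  0.06      ] [0.59443869 0.02976364 0.06      ] [0.47962581 0.00455018 0.06      ] 0.15825502058704666 0.11754877871656395
block yaw 0.22065020196308227 0.21617332461473096
plate FL top [0.5832 0.014  0.0793] 0.0008528370690986596
holeL [ 0.5579 -0.0212  0.0758] 0.0002315979027855672
plate yaw 0.18750088131966963 0.15996514585101962 [0.58246604 0.01348056 0.079     ] [ 0.6122842 -0.1436809  0.079    ]
plate yaw2 0.18641471936436613 0.12064645455230665 [0.58378716 0.01457467 0.079     ] [ 0.4658188 -0.0076747  0.067    ]
block c [ 0.55314151 -0.06159103] [ 0.55297311 -0.06006276] [ 0.55555554 -0.0605242 ]
```

Block: centre (0.5535, −0.0608), yaw 0.219. Corner height is 59.6 mm and the sides measure 158 by 118 mm, which agrees with the text. The plate is about 17 mm too near, 12 mm to the right and −0.032 rad crooked. I push it square from the right side first.

```bash
cat >> h.py <<'E'
BC=np.array([.5535,-.0608]);BY=.2188;RB=np.array([[np.cos(BY),-np.sin(BY)],[np.sin(BY),np.cos(BY)]])
def W(x,y,z): return np.r_[BC+RB@[x,y],z]
def B(): p=readout.read_tool_pos(); return np.r_[RB.T@(p[:2]-BC),p[2]].round(4)
def Fb(f0): f=readout.read_wrist_force()-f0; return np.r_[RB.T@f[:2],f[2]].round(2)
E
python3 - <<'E'
from h import *
R=Rd(BY-np.pi/2)
env.movep(W(-.017,-.135,.16),R); env.movel(W(-.017,-.135,.079)); env.hold(.2)
f0=readout.read_wrist_force().copy(); print(f0)
hit=env.movel(W(-.017,-.09,.079),max_speed=.03,threshold=1.0);print(hit,B(),Fb(f0))
y=B()[1]
while y<-.0965:
    y=min(y+.003,-.0965); env.movel(W(-.017,y,.079),max_speed=.02); print(B(),Fb(f0))
env.hold(.1); f=wrist("p1"); print(readout.read_time_s())
cv2.imwrite("pics/p1v.png",cv2.resize(f["img"][110:300,100:410],None,fx=2.5,fy=2.5,interpolation=cv2.INTER_CUBIC))
E
```

```text
[0.13685118 0.58054546 0.40047224]
True [-0.0173 -0.1018  0.0786] [-0.11 -0.3  -0.48]
[-0.0171 -0.0986  0.0789] [-0.49 -0.39 -1.06]
[-0.0171 -0.0964  0.0789] [-0.58 -0.82 -0.47]
8.25
```

View pics/p1v.png

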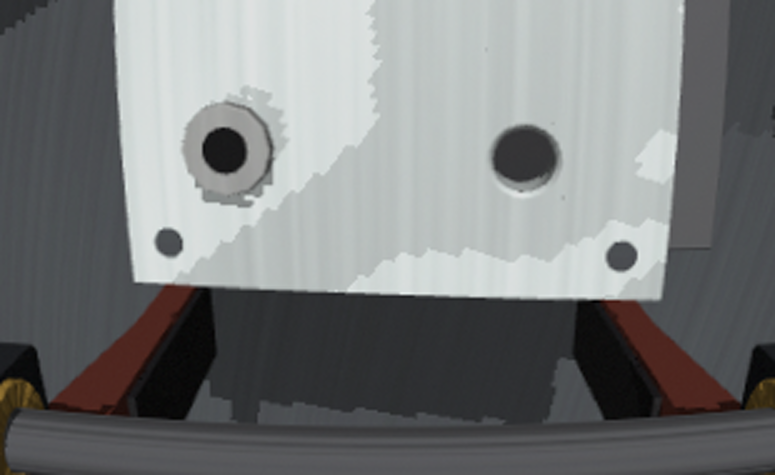

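The plate's right edge runs from (135,282) to (661,299) and the block's FR corner is at (711,247) in the crop. I compute the offset that's left.

Run:
```python
from h import *
import pickle
F=pickle.load(open("pics/p1.pkl","rb"))
r=lambda u,v:ray(F,100+u/2.5,110+v/2.5,F["R"],F["p"]); b=lambda X:np.r_[RB.T@(X[:2]-BC),X[2]].round(4)
print("NR",b(onz(r(135,282),.067)),"FR",b(onz(r(661,299),.079)),"blockFR",b(onz(r(711,247),.06)),"hole",b(onz(r(526,157),.077)))
print("tool",b(F["p"]))
```

```text
NR [-0.0797 -0.085   0.067 ] FR [ 0.0406 -0.0844  0.079 ] blockFR [ 0.0604 -0.0788  0.06  ] hole [ 0.0086 -0.0533  0.077 ]
tool [-0.0171 -0.0964  0.079 ]
```

Run:
```python
from h import *
f0=readout.read_wrist_force().copy()
env.movel(W(-.018,-.0900,.079),max_speed=.02); env.hold(.2);print(B(),Fb(f0))
env.movel(W(-.018,-.13,.079),max_speed=.08); env.movel(W(-.018,-.13,.15))
R=Rd(BY+np.pi)
env.movep(W(-.06,0,.16),R); env.movel(W(-.125,0,.16)); env.movel(W(-.125,0,.079)); env.hold(.2)
f0=readout.read_wrist_force().copy()
x=-.095; env.movel(W(x,0,.079),max_speed=.06);print(B(),Fb(f0))
while x<-.0735:
    x+=.002; env.movel(W(x,0,.079),max_speed=.02); print(B(),Fb(f0))
    if Fb(f0)[0]<-7: break
env.hold(.1); f=wrist("p2"); print(readout.read_time_s())
cv2.imwrite("pics/p2v.png",cv2.resize(f["img"][60:300,100:410],None,fx=2.5,fy=2.5,interpolation=cv2.INTER_CUBIC))
```

```text
[-0.018  -0.0899  0.079 ] [-0.09 -0.83  0.04]
[-0.0951  0.0002  0.0788] [ 0.1  -0.65  0.27]
[-0.0931  0.      0.079 ] [ 0.81 -0.44 -0.02]
[-0.0909 -0.0001  0.079 ] [-0.06 -0.35  0.05]
[-0.0894  0.0002  0.0789] [-0.85 -0.55  0.78]
[-0.0872  0.0002  0.0789] [-1.82 -0.    0.41]
[-0.0848 -0.      0.079 ] [-1.33 -0.17  0.07]
[-0.0826 -0.0001  0.079 ] [-0.71  0.04  0.04]
[-0.0807 -0.0001  0.079 ] [-0.76 -0.43  0.07]
[-0.0786 -0.0001  0.079 ] [-0.27 -0.25  0.17]
[-0.0766 -0.0001  0.079 ] [-0.98 -0.39  0.75]
[-0.0747 -0.0001  0.079 ] [-0.48 -0.14  1.37]
[-0.0722 -0.0003  0.0792] [-0.11 -0.14  0.14]
16.75
```

View pics/p2v.png

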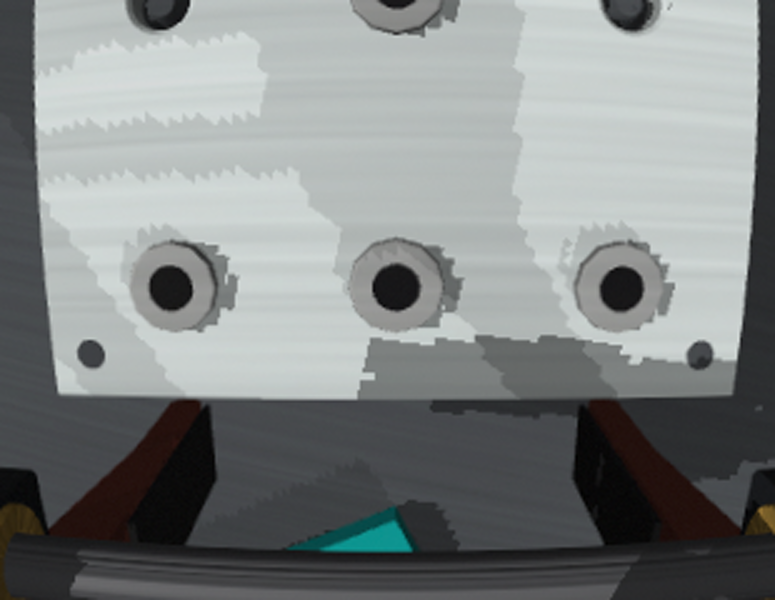

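The plate is straight and against the fingers, with about 2 mm to go. The holes at (160,5) and (632,5) show dark insides. I continue in fine steps until the pins resist.

Run:
```python
from h import *
f0=readout.read_wrist_force().copy()
x=-.073
while x<-.0675:
    x+=.001; env.movel(W(x,0,.079),max_speed=.02);env.hold(.15); print(B(),Fb(f0))
    if Fb(f0)[0]<-5: break
env.movel(W(-.11,0,.079),max_speed=.08); env.movel(W(-.11,0,.2)); 
env.movep(W(.03,0,.24),Rd(BY+np.pi)); env.hold(.2); f=wrist("p3"); print(readout.read_time_s())
s=viewer.grab_frame("side")["img"][160:260,265:365]
cv2.imwrite("pics/p3v.png",np.hstack([cv2.resize(f["img"][110:290,150:360],(467,400),interpolation=cv2.INTER_CUBIC),cv2.resize(s,(330,400),interpolation=cv2.INTER_CUBIC)]))
```

```text
[-0.072 -0.     0.079] [ 0.43  0.39 -0.45]
[-0.071  0.     0.079] [ 0.63  0.44 -0.51]
[-0.07  -0.     0.079] [ 0.36 -0.72  0.21]
[-0.0691  0.      0.079 ] [ 0.67 -0.4  -0.35]
[-0.0687  0.0002  0.0789] [-4.08 -1.19  2.63]
[-0.0685  0.0003  0.0788] [-5.74 -1.07  4.56]
21.675
```

View pics/p3v.png

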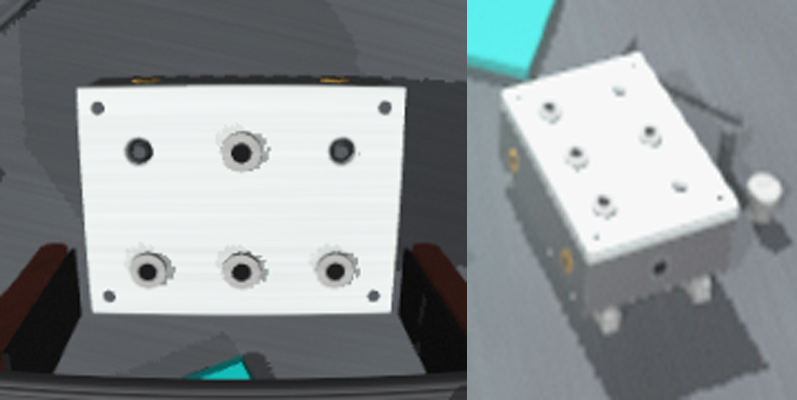

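It looks seated: pins are visible inside both holes at (139,151) and (342,151), and the edges are flush in both views. I check height and tilt by triangulating the top corners before signing off.

Run:
```python
from h import *
import pickle
F=pickle.load(open("pics/p3.pkl","rb"));s=viewer.grab_frame("side")
k=400/180
w=lambda u,v:ray(F,150+u/k,110+v/k,F["R"],F["p"]); sd=lambda u,v:ray(s,265+(u-467)/3.3,160+v/4)
for n,a,c in(("FL",(78,87),(640,55)),("FR",(406,87),(736,208)),("NR",(391,313),(587,258)),("NL",(92,313),(503,92))):
    X,e=tri(w(*a),sd(*c)); Y=onz(w(*a),.07);print(n,(RB.T@(X[:2]-BC)).round(4),X[2].round(4),round(e,4),"at z=.07:",(RB.T@(Y[:2]-BC)).round(4))
for n,a in (("pinL",(139,151)),("pinR",(342,151))): X=onz(w(*a),.068);print(n,(RB.T@(X[:2]-BC)).round(4))
```

```text
FL [0.0621 0.0791] 0.0671 0.0017 at z=.07: [0.0611 0.0796]
FR [ 0.0606 -0.0815] 0.0658 0.0 at z=.07: [ 0.0611 -0.0804]
NR [-0.0613 -0.0827] 0.0657 0.0013 at z=.07: [-0.0602 -0.0808]
NL [-0.0585  0.0787] 0.0692 0.0024 at z=.07: [-0.0601  0.0804]
pinL [0.0284 0.0506]
pinR [ 0.0284 -0.0498]
```

The corners agree with flat and flush: far about 66.5 mm, near about 67.5 mm. To be sure of the drop, I touch down gently on top, which also reads the height.

Run:
```python
from h import *
fingers.grip(0.0)
for x,y in((.049,.05),(.049,-.05),(-.051,.0)):
    env.movel(W(x,y,.11),max_speed=.2); env.hold(.15); f0=readout.read_wrist_force().copy()
    h=env.movel(W(x,y,.082),max_speed=.02,threshold=3); print(h,B()-[0,0,.017],Fb(f0))
    env.movel(W(x,y,.11),max_speed=.1)
env.movel(W(-.05,0,.25),max_speed=.2); env.hold(.3); print(readout.read_time_s())
```

```text
True [0.0489 0.05   0.0704] [-0.97 -0.33  5.58]
True [ 0.0489 -0.05    0.0704] [-1.66  0.08  5.91]
True [-0.0521  0.0004  0.0722] [-1.53 -1.35  0.3 ]
31.0833
```

```bash
python3 -c "
from h import *
print(readout.read_tool_pos()); sign_off()"
```

```text
[ 0.5042108  -0.07152026  0.24904407]
the job is handed in; nothing more can be done
```

I nudged the jig plate into place without picking it up, and my last checks show it down over both pins and lying flat. I handed the job in at about 31 s on the robot's clock; no verdict is reported.

**What I did:** I located the block and plate with the cameras. I then pushed the plate square and sideways from its right side with both fingertips, and pushed it from the near side until the pins stopped it at about 6 N.

**Last checks:**
- **Pins:** both showed centred in their holes, within about 0.6 mm of where they should be.
- **Edges:** the plate's top corners came out flush with the block to about 1 mm.
- **Height:** touching down on the far side, left and right, gave 70.4 mm on both, against 70 mm for a seated plate.
- **Robot:** the arm finished clear, at about 250 mm height.

**What disagreed:**
- The near-side touch stopped early at 72.2 mm with only 0.3 N vertical force. I took this as a false trigger rather than a height reading, so the near side was not confirmed by touch.
- Corner heights from the cameras read 1 to 4 mm low (66–69 mm), but with no clear tilt from far to near.

I took no final picture of the bystanders. The arm never knowingly touched them.

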